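Shut down the bakery bench: clear the hood, sweep the breakers off, close up

ROBOT

A 6-joint arm with a two-finger parallel gripper is mounted at the origin on the work surface. World frame = base frame: x ahead of the robot, y to its left, z up, the work surface at z = 0. Lengths are in m, angles in rad, forces in N, time in s.
With the tool pointing down it reaches from about 0.325 to 0.775 m from the base axis. Payload 5.5 kg.
Tool frame: the origin (TCP) lies between the finger pads; the fingertips stand 22 mm ahead of it and the grasp point (between the pads) lies 3 mm ahead of it (bot.tips_ahead is the distance from the TCP to the fingertips, in m); z points along the fingers, y is the line along which they close (so a half turn about z gives the same grasp; the last joint's range is limited). The gripper opens to 88 mm and grips with 3 to 60 N. Pads are 20 mm wide; open, the fingers measure 115 mm over their backs; the gripper's body (75 mm by 178 mm) begins 61 mm behind the grasp point.
Start: joints at [1.238, 0.091, 1.231, -0, 1.82, -0.057], TCP at [0.163, 0.577, 0.245] pointing down, gripper open.
Joint ranges: [-2.87, 2.87], [-0.86, 2.18], [0.17, 2.46], [-1.51, 4.65], [0.06, 2.69], [-2.65, 2.65]. Speed limits (rad/s): [2.57, 2.57, 3.01, 3.14, 3.14, 3.14].

INTERFACE

Orientations are given as a unit quaternion [x, y, z, w].
In Python, from workcell import bot, imaging, sign_off, find_in gives the robot as it stands.
- The arm moves only by the shell command python3 -m pendant 'ROWS' [OPENING] [FORCE]. ROWS is JSON, a list of rows, each a list of 2 entries, a list of its own where there are three numbers: the shift along the tool's x, y, z scaled (see below), then the turn, a rotation vector about the tool's x, y, z scaled (see below). In form: [[[x, y, z], [wx, wy, wz]], ...]. A call has 1 to 12 rows; each row shifts and turns the commanded pose from where the row before left it, along the tool's axes as they then stand; what a row does not reach is not made up. The controller multiplies each number of a shift by 0.06 m and each number of a turn by 10 degrees. A row lasts 1/8 s, in which the tool goes at most 62.5 mm and 10.7 degrees, less where a joint would pass 70% of its speed; a pose out of reach is approached as far as the arm can. A call with a number of a shift or a turn outside -1 to 1 is refused whole. A call with a gripper value outside its range is refused whole. OPENING is the opening, from 0 (shut) to 1 (fully open), set as the call begins (- or left out, the last holds). The fingers move at their own pace and stop on an object; FORCE is the grip in N (left out, the last holds). Time passes only in rows, so rows that do not move let the fingers close. It gives the time, the measured TCP pose, the force, the opening and the grip force at its end, in the units of the state.
- bot.sense(): the state, without advancing time (a new reading comes with each control period).
- imaging.snapshot(name): name is "scene" or "top" or "wrist"; returns a dict with "image" (400x640x3 uint8, blue, green, red), "mtx" (3x3 intrinsics, pixels), "extrinsics" (4x4, takes a point from camera to world coordinates); the wrist camera has in their place "tool_from_camera" (4x4, takes a point from camera to tool coordinates, whose origin is the TCP and whose axes are the flange's). Camera axes: x right, y down, z forward; pixel columns grow to the right and rows downward; lengths in m; the calibration is good to about 2 mm. A picture is of the moment at which its call begins: read the wrist's pose just before it. There is no depth.
- sign_off(): hands the job in; it is judged then, once.
Trained networks look in the newest picture that a camera, given by its name, has taken for a name from the list of things; names that differ only in an ending like _2 or _b are one class to them, and where a whole thing is asked for, a point or a joint stands for the part that bears it (a point fixed in the world has none). Each returns a list of dicts, best first, with "confidence" (0 to 1); they miss things now and then, are a little off and sometimes report something else, mostly with a low value. They report only what shows in the picture. A call takes as long as a camera call.
- find_in(camera, label): "extent" ([left, top, right, bottom] in pixels, round what is visible of it).
The state is a dict: "time": time; "qpos": joint angles; "joint_vel": joint speeds; "tau": joint torques, N m; "tcp_pos": TCP position; "tool_rot": TCP orientation; "force": force on the tool from outside, world axes, zero at the start; "wrist_torque": the same for the moment, N m; "finger_gap": finger opening in m; "grip_force": force on a finger pad.
Only numpy, scipy, OpenCV 4.12 (cv2) and the standard library are available. Lean on these libraries where they do the work, as an engineer would, in place of code of your own. Each camera call takes 0.05 s, during which the arm holds its last target. There are 200 camera calls.

TASK

Shut the bakery bench down for the night. Move the yellow tin from the clear hood of the switch bank to the empty black tray and stand it there upright, near the middle; swing the hood right open; lay all five red levers over to off in one drag of the finger along the row, staying down at the row until all five are off; then close the hood fully and let go. The green lever must stay on and the cake tin, seed jar, blue can and timer must stay where they are.

Things in the scene. Friction and masses are not known exactly. Their poses are not given: they have to be found in the camera images.
- bank: Grey switch box fixed to the bench, 100 mm (x) by 360 mm (y) by 45 mm high, turned by up to about 17 degrees either way. Origin: centre of its underside; x points away from the robot, y along the row, z up. Six lever pivots in one line at x = -15, z = 47 mm: five red at y = 110, 68, 26, -16, -58 mm, a green one apart at y = -145 mm
- row_mid (a point): Pivot of the middle red lever (bank x = -15, y = 26, z = 47 mm). Levers measure 38 mm from pivot to top: upright (on) they reach 85 mm above the bench, laid over (off) only 68 mm, so a fingertip dragged towards the bank's -y with its end about 73 mm above the bench pushes each red lever over and rides across it
- lever1 (a joint): Red lever 1 of 5 from the bank's +y end: red crossbar 18 mm wide, 12 mm thick, centred 32 mm from the pivot, on a stem. Joint: 0 standing up (on, leaning 0.15 rad to the bank's +y), 1.25 laid over to the bank's -y (off, 1.1 rad from upright). Light: under 1 N at the tip moves it; it stays where left up to about 0.5, beyond about 0.7 it drops to off by itself
- lever2 (a joint): Red lever 2 of 5 from the bank's +y end: red crossbar 18 mm wide, 12 mm thick, centred 32 mm from the pivot, on a stem. Joint: 0 standing up (on, leaning 0.15 rad to the bank's +y), 1.25 laid over to the bank's -y (off, 1.1 rad from upright). Light: under 1 N at the tip moves it; it stays where left up to about 0.5, beyond about 0.7 it drops to off by itself
- lever3 (a joint): Red lever 3 of 5 from the bank's +y end: red crossbar 18 mm wide, 12 mm thick, centred 32 mm from the pivot, on a stem. Joint: 0 standing up (on, leaning 0.15 rad to the bank's +y), 1.25 laid over to the bank's -y (off, 1.1 rad from upright). Light: under 1 N at the tip moves it; it stays where left up to about 0.5, beyond about 0.7 it drops to off by itself
- lever4 (a joint): Red lever 4 of 5 from the bank's +y end: red crossbar 18 mm wide, 12 mm thick, centred 32 mm from the pivot, on a stem. Joint: 0 standing up (on, leaning 0.15 rad to the bank's +y), 1.25 laid over to the bank's -y (off, 1.1 rad from upright). Light: under 1 N at the tip moves it; it stays where left up to about 0.5, beyond about 0.7 it drops to off by itself
- lever5 (a joint): Red lever 5 of 5 from the bank's +y end: red crossbar 18 mm wide, 12 mm thick, centred 32 mm from the pivot, on a stem. Joint: 0 standing up (on, leaning 0.15 rad to the bank's +y), 1.25 laid over to the bank's -y (off, 1.1 rad from upright). Light: under 1 N at the tip moves it; it stays where left up to about 0.5, beyond about 0.7 it drops to off by itself
- green (a joint): Green lever, same shape as the red ones, 87 mm beyond the last of them. Its joint must stay at 0 (on)
- hood (a joint): Angle of the clear plastic hood that covers the levers: 0 shut, grows as its near edge rises, 1.85 rad fully open (leaning back past upright). Stiff hinge: stays at any angle; turning it takes up to about 0.5 N m (some 3.5 N at the bar)
- hood_hinge (a point): Middle of the hood's hinge line, on the far top edge of the box (bank x = 50 mm, z = 45 mm); the line runs along the bank's y. The shut hood covers the whole box, 360 mm along y, 100 mm from hinge to front wall, its top 50 mm above the deck (95 mm above the bench), walls 4 mm
- hood_bar (a point): Middle of the hood's handle: a round black bar, 10 mm thick, along the bank's y, 110 mm long on two 8 mm arms 100 mm apart, standing 40 mm clear (centre to wall) in front of the hood's front wall. Shut, it lies 140 mm nearer the robot than the hinge line, 30 mm above it (75 mm above the bench)
- tin_mid (a point): Yellow baking-powder tin, upright cylinder 54 mm across, 100 mm high, 0.18 to 0.35 kg, standing on the shut hood. This point is its centre, half-way up; its z axis is the tin's axis
- tray: Empty black plastic tray fixed on the bench, 130 by 130 mm, rim 14 mm high, walls and floor 4 mm thick; it may be on the robot's left or right. Origin: centre of its underside
- cake_tin: Square open aluminium cake tin, 120 by 120 by 50 mm high, loose, on the side where the tray is not. Origin: centre of its underside. Not part of the job: leave it where it stands
- seed_jar: Jar with a red cap, 68 mm across, 110 mm high, loose, behind the bank, just beyond where the open hood swings. Origin: centre of its underside. Not part of the job: leave it where it stands
- spice_can: Blue can with a white label, 52 mm across, 90 mm high, loose, in front of the bank on its -y side. Origin: centre of its underside. Not part of the job: leave it where it stands
- timer: White kitchen timer, a block 75 (x) by 60 (y) by 50 mm high, loose, in front of the bank beside the handle bar, on the bank's +y side. Origin: centre of its underside. Not part of the job: leave it where it stands

How it is judged:
By the outcome, as a careful person would: the job done as asked, in the order asked, and still so for the second after the job is handed in, with the robot touching nothing.
It also fails if it takes over 72 s, if anything falls off the work surface, if the arm or the gripper's body presses on something with over 40 N, if the wrist force passes 120 N, or if a joint passes its speed limit or range.

## Working session

There is one attempt and no reset: what is moved stays moved. The work goes in short steps, Python scripts to look and compute and a shell command to move; the robot and the scene stay as the last step left them, time stands still between calls to the robot, and variables do not carry over. Pictures are saved under pics/ and viewed, at most 10 in all, crops included, and the job is handed in when it is done.

```bash
ls; mkdir -p pics
python3 - <<'E'
from workcell import bot, imaging, sign_off, find_in
import cv2,numpy as np
print({k:np.round(v,3).tolist() for k,v in bot.sense().items()})
for c in ["scene","top"]:
    s=imaging.snapshot(c); cv2.imwrite(f"pics/{c}0.png",s["image"])
    print(c,np.round(s["mtx"],1).tolist(),np.round(s["extrinsics"],3).tolist())
    for n in ["bank","hood_bar","tin_mid","tray","cake_tin","seed_jar","spice_can","timer","green","lever1"]:
        print(n,[(np.round(d["extent"]).tolist(),round(d["confidence"],2)) for d in find_in(c,n)[:5]])
E
```

```text
pics
{'time': 0.0, 'qpos': [1.238, 0.092, 1.232, 0.0, 1.82, -0.057], 'joint_vel': [-0.001, -0.001, -0.001, -0.0, 0.002, -0.0], 'tau': [0.002, -44.643, -40.646, 0.07, 0.029, -0.0], 'tcp_pos': [0.163, 0.577, 0.244], 'tool_rot': [0.137, 0.991, -0.001, -0.0], 'force': [0.757, 0.426, -0.047], 'wrist_torque': [-0.035, 0.001, -0.0], 'grip_force': 0.0, 'finger_gap': 0.088}
scene [[404.9, 0.0, 317.5], [0.0, 404.9, 194.7], [0.0, 0.0, 1.0]] [[0.353, 0.524, -0.775, 1.47], [0.935, -0.206, 0.287, -0.343], [-0.01, -0.826, -0.563, 0.761], [0.0, 0.0, 0.0, 1.0]]
bank [([247.0, 180.0, 372.0, 230.0], 0.57)]
hood_bar [([247.0, 179.0, 372.0, 213.0], 0.87), ([246.0, 182.0, 374.0, 229.0], 0.56)]
tin_mid [([313.0, 159.0, 332.0, 198.0], 0.95)]
tray [([379.0, 162.0, 424.0, 190.0], 0.9)]
cake_tin [([178.0, 195.0, 225.0, 232.0], 0.65), ([244.0, 181.0, 371.0, 228.0], 0.22)]
seed_jar [([306.0, 217.0, 325.0, 266.0], 0.86)]
spice_can [([257.0, 174.0, 274.0, 184.0], 0.53)]
timer [([335.0, 173.0, 356.0, 183.0], 0.62)]
green [([378.0, 164.0, 425.0, 191.0], 0.7), ([245.0, 181.0, 372.0, 230.0], 0.31)]
lever1 []
top [[499.8, 0.0, 310.3], [0.0, 499.8, 186.2], [0.0, 0.0, 1.0]] [[0.041, -0.975, 0.217, 0.289], [-0.999, -0.041, 0.006, 0.005], [0.003, -0.217, -0.976, 1.452], [0.0, 0.0, 0.0, 1.0]]
bank [([258.0, 171.0, 392.0, 246.0], 0.7), ([257.0, 168.0, 392.0, 249.0], 0.58)]
hood_bar []
tin_mid [([298.0, 187.0, 320.0, 212.0], 0.89)]
tray [([159.0, 215.0, 219.0, 276.0], 0.58), ([348.0, 248.0, 368.0, 273.0], 0.49)]
cake_tin [([405.0, 234.0, 456.0, 282.0], 0.67)]
seed_jar [([328.0, 138.0, 351.0, 170.0], 0.77)]
spice_can [([348.0, 252.0, 370.0, 273.0], 0.59)]
timer [([256.0, 223.0, 284.0, 257.0], 0.77), ([327.0, 137.0, 348.0, 168.0], 0.27)]
green []
lever1 []
```

Run:
```python
import cv2
a=cv2.imread("pics/top0.png")[110:310,130:480]
cv2.imwrite("pics/topc.png",cv2.resize(a,(788,450),interpolation=cv2.INTER_CUBIC))
a=cv2.imread("pics/scene0.png")[130:290,150:440]
cv2.imwrite("pics/scc.png",cv2.resize(a,(797,440),interpolation=cv2.INTER_CUBIC))
```

```text
(no output)
```

View pics/topc.png

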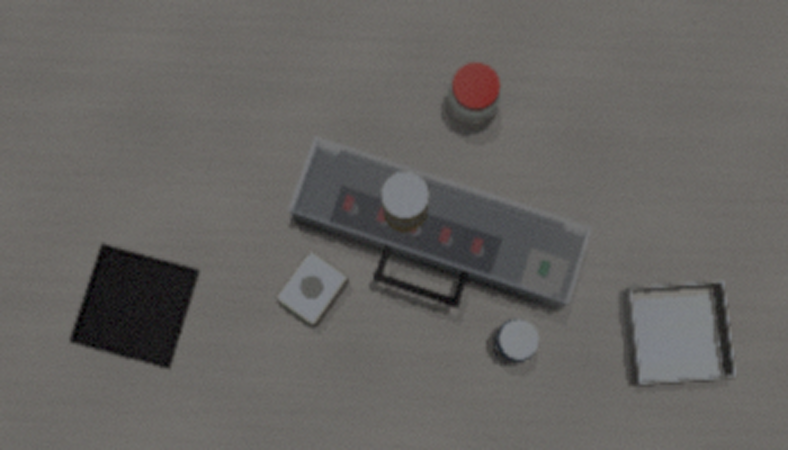

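View pics/scc.png

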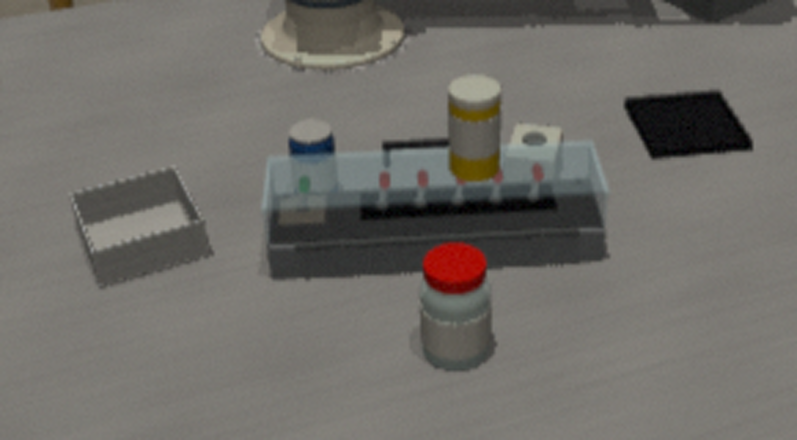

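The top view shows the bank turned about -17° with the tin over lever 3 (crop 405,193). The tray is at the left (135,305), the timer at (312,288), the can at (518,340), the jar at (476,88), the cake tin at (680,335) and the bar from (378,278) to (460,300). I'll fit the poses from these now.

```bash
cat > h.py <<'E'
from workcell import bot, imaging, sign_off, find_in
import numpy as np, cv2
from scipy.optimize import least_squares
from scipy.spatial.transform import Rotation as R
def proj(s,P):
    T=np.linalg.inv(s["extrinsics"]); p=np.atleast_2d(P)@T[:3,:3].T+T[:3,3]
    q=p@np.array(s["mtx"]).T; return q[:,:2]/q[:,2:]
def onplane(s,uv,z):
    d=s["extrinsics"][:3,:3]@np.linalg.inv(s["mtx"])@np.array([uv[0],uv[1],1.]); o=s["extrinsics"][:3,3]
    return o+d*(z-o[2])/d[2]
def b2w(b,P):
    c,s=np.cos(b[2]),np.sin(b[2]); P=np.atleast_2d(P)
    return np.c_[b[0]+c*P[:,0]-s*P[:,1], b[1]+s*P[:,0]+c*P[:,1], P[:,2]]
E
python3 - <<'E'
from h import *
t=imaging.snapshot("top"); s=imaging.snapshot("scene")
for x in (t,s):
    for k in("mtx","extrinsics"): x[k]=np.array(x[k])
tc=lambda u,v:(130+(u+.5)/788*350-.5,110+(v+.5)/450*200-.5)
sc=lambda u,v:(150+(u+.5)/797*290-.5,130+(v+.5)/440*160-.5)
L=[[-15,y+4.8,79] for y in(110,68,26,-16,-58,-145)]
PT=np.array([[50,180,95],[50,-180,95],[-50,-180,95],[-50,180,95],L[0],L[1],L[3],L[4],L[5],[-90,55,75],[-90,-55,75]])/1e3
UT=np.array([tc(*p) for p in[(319,141),(588,230),(565,305),(293,215),(350,203),(382,216),(446,236),(478,246),(545,269),(379,281),(459,301)]])
PS=np.array(L)/1e3
US=np.array([sc(*p) for p in[(538,172),(497,177),(460,179),(422,179),(385,180),(304,184)]])
f=lambda b:np.r_[(proj(t,b2w(b,PT))-UT).ravel(),(proj(s,b2w(b,PS))-US).ravel()]
r=least_squares(f,[.5,0,-.25],loss="soft_l1"); b=r.x
print("bank",b.round(4)); print(f(b).reshape(-1,2).round(1).tolist())
rot=np.array
print("tin top",onplane(t,tc(405,194),.195),onplane(s,sc(474,89),.195))
tt=onplane(t,tc(135,305),.014);print("tray",tt, [onplane(t,tc(*p),.014).round(3).tolist() for p in[(104,246),(198,269),(169,366),(72,342)]],onplane(s,sc(688,123),.014))
print("timer",onplane(t,tc(312,289),.05),"can",onplane(t,tc(518,340),.09),"jar",onplane(t,tc(476,87),.11),"cake",onplane(t,tc(680,335),.05))
for n,p in dict(bar=[-.09,0,.075],row=[-.015,.026,.047],hinge=[.05,0,.045],l1=[-.015,.11,.047],l5=[-.015,-.058,.047],green=[-.015,-.145,.047]).items(): print(n,b2w(b,p).round(4))
E
```

```text
bank [ 0.5326 -0.0296 -0.2821]
[[-1.6, -1.8], [2.2, -1.0], [2.0, 0.2], [-2.2, -1.4], [-0.7, 0.6], [-0.7, -0.5], [-0.5, 0.1], [-0.3, 0.4], [-0.1, 0.1], [-2.0, -1.8], [0.3, 2.0], [-1.0, 0.2], [0.0, -0.9], [-0.5, -0.9], [-0.6, -0.1], [-1.2, 0.2], [-1.0, 0.3]]
tin top [0.54270965 0.01428627 0.195     ] [0.54336668 0.01587966 0.195     ]
tray [0.42060782 0.3535287  0.014     ] [[0.495, 0.401, 0.014], [0.47, 0.277, 0.014], [0.346, 0.304, 0.014], [0.371, 0.429, 0.014]] [0.43004175 0.35374496 0.014     ]
timer [0.44632127 0.12620805 0.05      ] can [ 0.39082551 -0.12793751  0.09      ] jar [ 0.69921837 -0.06767219  0.11      ] cake [ 0.40825592 -0.33208898  0.05      ]
bar [[ 0.4461 -0.0046  0.075 ]]
row [[ 5.254e-01 -5.000e-04  4.700e-02]]
hinge [[ 0.5806 -0.0436  0.045 ]]
l1 [[0.5488 0.0802 0.047 ]]
l5 [[ 0.502  -0.0812  0.047 ]]
green [[ 0.4778 -0.1647  0.047 ]]
```

```bash
cat >> h.py <<'E'
B=[.5326,-.0296,-.2821]
def rel(target,psi=None):
    "units (60 mm) along tool axes to target TCP; turn units (10 deg) about tool axes to tool-down with tool y at heading psi"
    s=bot.sense(); r=R.from_quat(s["tool_rot"])
    u=r.inv().apply(np.array(target)-s["tcp_pos"])/.06
    w=None
    if psi is not None:
        y=np.array([np.cos(psi),np.sin(psi),0]); z=np.array([0,0,-1.]); g=R.from_matrix(np.c_[np.cross(y,z),y,z])
        w=((r.inv()*g).as_rotvec(degrees=True)/10).round(2)
    print("t",round(s["time"],2),"tcp",np.round(s["tcp_pos"],4),"units",u.round(2),"turn",w,"gap",round(s["finger_gap"],4),"grip",round(s["grip_force"],1),"F",np.round(s["force"],1))
E
python3 -m pendant '[[[-0.3,-0.25,0],[0,0,0]],[[-0.75,-0.63,0],[0,0,0]],[[-0.75,-0.63,0],[0,0,0]],[[-0.75,-0.63,0],[0,0,0]],[[-0.75,-0.63,0],[0,0,0]],[[-0.75,-0.63,0],[0,0,0]],[[-0.75,-0.63,0],[0,0,0]],[[-0.75,-0.63,0],[0,0,0]],[[-0.75,-0.63,0],[0,0,0]],[[-0.75,-0.63,0],[0,0,0]],[[-0.75,-0.63,0],[0,0,0]],[[-0.75,-0.63,0],[0,0,0]]]' 1
python3 - <<'E'
from h import *
rel([.543,.015,.153],np.deg2rad(73.8))
s=bot.sense(); w=imaging.snapshot("wrist"); cv2.imwrite("pics/w1.png",w["image"])
T=np.array(w["tool_from_camera"]);
E
```

```text
time: 2.7
tcp_pos: [0.5406, 0.0213, 0.2449]
tool_rot: [0.138, 0.99, 0.0, 0.0]
force: [0.6, 0.9, 0.2]
finger_gap: 0.0881
grip_force: 0.0
t 2.7 tcp [0.5406 0.0213 0.2449] units [-0.07 -0.09  1.53] turn [0.   0.   0.04] gap 0.0881 grip 0.0 F [0.6 0.9 0.2]
```

View pics/w1.png

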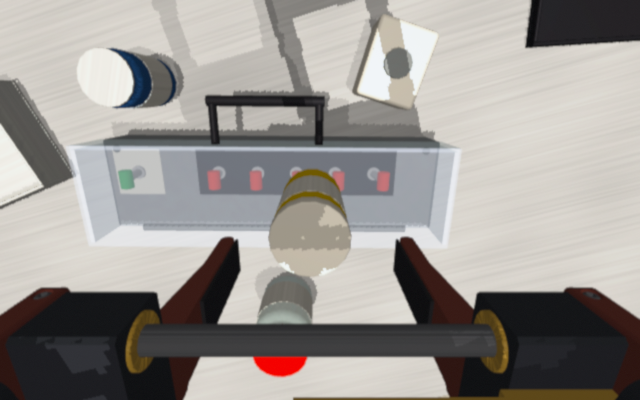

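The wrist view shows the tin top centred at about (311,239) between the fingers. It also shows the bar (207–326, 100), the levers at row 180 and the green lever at (126,179). I'll refine the fit with this sharper picture.

Run:
```python
from h import *
s=bot.sense(); w=imaging.snapshot("wrist")
E=np.eye(4); E[:3,:3]=R.from_quat(s["tool_rot"]).as_matrix(); E[:3,3]=s["tcp_pos"]
c=dict(mtx=np.array(w["mtx"]),extrinsics=E@np.array(w["tool_from_camera"]))
P=np.array([[-15,y+4.8,79] for y in(110,68,-16,-58,-145)]+[[-90,55,75],[-90,-55,75]]+[[-50,180,95],[-50,-180,95],[50,180,95],[50,-180,95]])/1e3
U=np.array([(383,181),(337,181),(256,180),(214,180),(126,179),(326,101),(207,101),(460,149),(69,146),(448,246),(92,246)])
f=lambda b:(proj(c,b2w(b,P))-U).ravel()
r=least_squares(f,B,loss="soft_l1");print(r.x.round(4));print(f(r.x).reshape(-1,2).round(1).tolist())
print("tin",onplane(c,(311,239),.195))
rel([*onplane(c,(311,239),.195)[:2],.153])
print([(np.round(d["extent"]),d["confidence"]) for d in find_in("wrist","tin_mid")[:1]])
```

```text
[ 0.5369 -0.035  -0.2867]
[[1.4, 0.2], [4.7, -0.1], [0.6, 0.3], [0.1, 0.0], [0.1, 0.5], [-1.4, 0.1], [-1.1, -0.6], [2.9, -0.5], [-3.8, 0.0], [0.1, 2.6], [-3.1, 0.1]]
tin [0.54380347 0.009824   0.195     ]
t 2.8 tcp [0.5413 0.0186 0.2433] units [-0.08 -0.13  1.5 ] turn None gap 0.0879 grip 0.0 F [-0. -0. -1.]
[(array([276., 164., 357., 273.]), 0.69)]
```

```bash
python3 -m pendant '[[[-0.05,-0.08,0.2],[0,0,0]],[[0,0,0.4],[0,0,0]],[[0,0,0.4],[0,0,0]],[[0,0,0.35],[0,0,0]],[[0,0,0.15],[0,0,0]],[[0,0,0],[0,0,0]]]' 1; python3 -m pendant '[[[0,0,0],[0,0,0]],[[0,0,0],[0,0,0]],[[0,0,0],[0,0,0]],[[0,0,0],[0,0,0]],[[0,0,0],[0,0,0]]]' 0 25
```

```text
time: 3.6
tcp_pos: [0.5409, 0.018, 0.1541]
tool_rot: [0.137, 0.991, -0.0, -0.0]
force: [0.1, 0.2, 0.9]
finger_gap: 0.088
grip_force: 0.0
time: 4.22
tcp_pos: [0.5414, 0.0174, 0.155]
tool_rot: [0.138, 0.99, -0.0, 0.0]
force: [-1.4, -0.9, 1.5]
finger_gap: 0.0542
grip_force: 25.0
```

```bash
python3 -m pendant '[[[0,0,-0.15],[0,0,0]],[[0,0,-0.4],[0,0,0]],[[0.15,0.2,-0.2],[0,0,0]],[[0.3,0.45,0],[0,0,0]],[[0.45,0.65,0],[0,0,0]],[[0.45,0.65,0],[0,0,0]],[[0.45,0.65,0],[0,0,0]],[[0.45,0.65,0],[0,0,0]],[[0.45,0.65,0],[0,0,0]],[[0.4,0.55,0],[0,0,0]],[[0.21,0.28,0],[0,0,0]],[[0.1,0.14,0],[0,0,0]]]' 0 25
python3 - <<'E'
from h import *
bot
s=bot.sense(); t=imaging.snapshot("top"); w=imaging.snapshot("wrist")
cv2.imwrite("pics/w2.png",w["image"])
rel([.423,.353,.065],np.deg2rad(73.8))
E
```

```text
time: 5.72
tcp_pos: [0.4226, 0.356, 0.1992]
tool_rot: [0.136, 0.991, -0.0, -0.001]
force: [0.0, -0.5, -3.5]
finger_gap: 0.0537
grip_force: 25.0
t 5.83 tcp [0.4232 0.3554 0.1993] units [-0.01 -0.04  2.24] turn [-0.   -0.    0.05] gap 0.054 grip 25.0 F [ 0.6 -0.  -3.3]
```

View pics/w2.png

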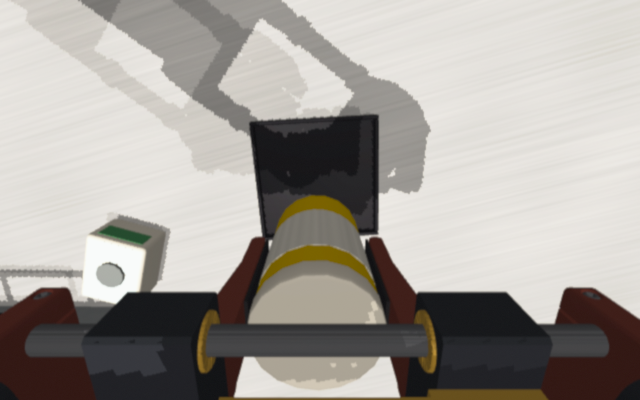

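The tray's visible rim corners are at (252,122), (378,116), (378,232) and about (264,236), with the tin held above it. I'll check the tray centre against that.

Run:
```python
from h import *
s=bot.sense(); w=imaging.snapshot("wrist")
E=np.eye(4); E[:3,:3]=R.from_quat(s["tool_rot"]).as_matrix(); E[:3,3]=s["tcp_pos"]
c=dict(mtx=np.array(w["mtx"]),extrinsics=E@np.array(w["tool_from_camera"]))
q=np.array([onplane(c,p,.014) for p in[(252,122),(378,116),(378,232),(263,236)]]);print(q.round(3),q.mean(0))
print([np.linalg.norm(q[i]-q[i-1]).round(3) for i in range(4)],((q[0]+q[2])/2).round(3),((q[1]+q[3])/2).round(3))
```

```text
[[0.346 0.308 0.014]
 [0.374 0.431 0.014]
 [0.496 0.404 0.014]
 [0.466 0.279 0.014]] [0.42066273 0.35554335 0.014     ]
[np.float64(0.124), np.float64(0.125), np.float64(0.125), np.float64(0.128)] [0.421 0.356 0.014] [0.42  0.355 0.014]
```

```bash
python3 -m pendant '[[[0,0,0.3],[0,0,0]],[[0.03,0,0.5],[0,0,0]],[[0,0,0.5],[0,0,0]],[[0,0,0.5],[0,0,0]],[[0,0,0.26],[0,0,0]],[[0,0,0.1],[0,0,0]],[[0,0,0.03],[0,0,0]],[[0,0,0.03],[0,0,0]],[[0,0,0],[0,0,0]]]' 0 25
```

```text
time: 7.0
tcp_pos: [0.4226, 0.3553, 0.0672]
tool_rot: [0.137, 0.991, 0.0, 0.0]
force: [0.4, 0.5, -3.1]
finger_gap: 0.0542
grip_force: 25.0
```

```bash
python3 -m pendant '[[[0,0,0.03],[0,0,0]],[[0,0,0.03],[0,0,0]],[[0,0,0],[0,0,0]]]' 0 25
```

```text
time: 7.38
tcp_pos: [0.4225, 0.3553, 0.064]
tool_rot: [0.137, 0.991, 0.0, 0.0]
force: [-1.9, -1.8, 4.4]
finger_gap: 0.0537
grip_force: 25.0
```

```bash
python3 -m pendant '[[[0,0,0],[0,0,0]],[[0,0,0],[0,0,0]],[[0,0,0],[0,0,0]],[[0,0,0],[0,0,0]],[[0,0,-0.2],[0,0,0]],[[0,0,-0.5],[0,0,0]],[[0,0,-0.6],[0,0,0]],[[0,0,-0.6],[0,0,0]],[[0,0,-0.5],[0,0,0]],[[0,0,-0.2],[0,0,0]]]' 1 25
python3 - <<'E'
from h import *
bb=[.535,-.031,-.284]
p=b2w(bb,[-.09,0,.20])[0]; print(p)
rel(p,bb[2])
E
```

```text
time: 8.62
tcp_pos: [0.4228, 0.3555, 0.222]
tool_rot: [0.137, 0.991, 0.002, 0.002]
force: [-0.6, 0.2, 0.3]
finger_gap: 0.0874
grip_force: 0.0
[ 0.44860519 -0.00578221  0.2       ]
t 8.62 tcp [0.4228 0.3555 0.222 ] units [-2.05 -5.68  0.35] turn [ 0.03 -0.    9.05] gap 0.0874 grip 0.0 F [-0.6  0.2  0.3]
```

```bash
python3 -m pendant '[[[-0.1,-0.3,0],[0,0,0]],[[-0.2,-0.55,0.05],[0,0,0]],[[-0.3,-0.85,0.05],[0,0,0]],[[-0.3,-0.85,0.05],[0,0,0]],[[-0.3,-0.85,0.05],[0,0,0]],[[-0.3,-0.85,0.05],[0,0,0]],[[-0.25,-0.7,0.05],[0,0,0]],[[-0.2,-0.5,0],[0,0,0]],[[-0.1,-0.23,0],[0,0,0]]]' 1
python3 -m pendant '[[[0,0,0],[0,0,0.5]],[[0,0,0],[0,0,0.95]],[[0,0,0],[0,0,0.95]],[[0,0,0],[0,0,0.95]],[[0,0,0],[0,0,0.95]],[[0,0,0],[0,0,0.95]],[[0,0,0],[0,0,0.95]],[[0,0,0],[0,0,0.95]],[[0,0,0],[0,0,0.95]],[[0,0,0],[0,0,0.95]],[[0,0,0],[0,0,0]],[[0,0,0],[0,0,0]]]' 0.4
python3 - <<'E'
from h import *
bb=[.535,-.031,-.284]
s=bot.sense(); w=imaging.snapshot("wrist"); cv2.imwrite("pics/w3.png",w["image"])
print(s["tcp_pos"].tolist() if hasattr(s["tcp_pos"],"tolist") else s["tcp_pos"],s["tool_rot"])
rel(b2w(bb,[-.09,0,.078])[0],bb[2])
imaging.snapshot("top")
print([(np.round(d["extent"]),d["confidence"]) for d in find_in("top","tin_mid")[:2]])
E
```

```text
time: 9.75
tcp_pos: [0.4468, -0.0084, 0.1991]
tool_rot: [0.139, 0.99, -0.0, -0.001]
force: [0.2, -0.2, 0.2]
finger_gap: 0.0882
grip_force: 0.0
time: 11.25
tcp_pos: [0.4476, -0.0062, 0.2004]
tool_rot: [0.799, 0.601, -0.0, -0.0]
force: [-0.3, 0.2, -0.1]
finger_gap: 0.0352
grip_force: 0.0
[0.44755191652383275, -0.006186954058955557, 0.2003714342950762] [ 7.99153422e-01  6.01126989e-01 -2.65045305e-04 -2.83575168e-04]
t 11.3 tcp [ 0.4476 -0.0062  0.2005] units [0.01 0.01 2.04] turn [-0.    0.    0.01] gap 0.0352 grip 0.0 F [-0.8 -0.2  0.3]
[(array([170., 232., 202., 256.]), 0.77)]
```

View pics/w3.png

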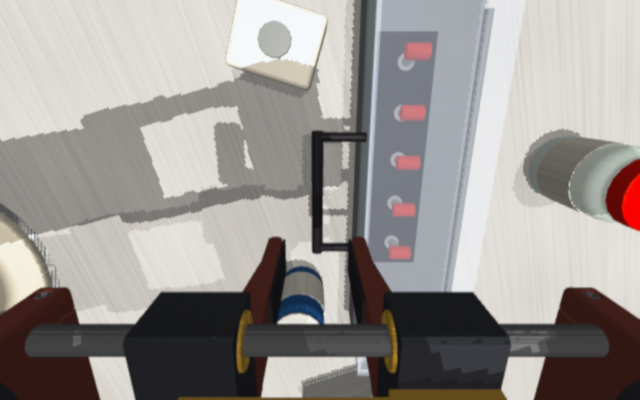

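The bar runs along column 318, rows 132–252, centred between the fingers. The levers are at (419,51), (413,113), (408,163), (404,210) and (400,253). One more refit with these.

Run:
```python
from h import *
s=bot.sense(); w=imaging.snapshot("wrist")
E=np.eye(4); E[:3,:3]=R.from_quat(s["tool_rot"]).as_matrix(); E[:3,3]=[.4476,-.0062,.2003]
c=dict(mtx=np.array(w["mtx"]),extrinsics=E@np.array(w["tool_from_camera"]))
P=np.array([[-15,y+4.8,79] for y in(110,68,26,-16,-58)]+[[-90,50,75],[-90,-50,75]])/1e3
U=np.array([(419,51),(413,113),(408,163),(404,210),(400,253),(318,136),(318,246)])
f=lambda b:(proj(c,b2w(b,P))-U).ravel()
r=least_squares(f,B,loss="soft_l1");print(r.x.round(4));print(f(r.x).reshape(-1,2).round(1).tolist())
rel(b2w(r.x,[-.09,0,.078])[0],r.x[2])
```

```text
[ 0.5352 -0.0306 -0.29  ]
[[0.1, 0.5], [0.4, -3.4], [0.3, -0.9], [-0.3, -0.3], [-0.5, 0.0], [0.3, 1.5], [-0.6, 1.3]]
t 11.45 tcp [ 0.4477 -0.0063  0.2007] units [0.03 0.01 2.05] turn [-0.    0.    0.04] gap 0.035 grip 0.0 F [0.3 1.  0.5]
```

```bash
sed -i 's/^B=.*/B=[.5352,-.0306,-.288]/' h.py
python3 -m pendant '[[[0,0.01,0.2],[0,0,0.03]],[[0.02,0,0.4],[0,0,0]],[[0,0,0.5],[0,0,0]],[[0,0,0.5],[0,0,0]],[[0,0,0.3],[0,0,0]],[[0,0,0.12],[0,0,0]],[[0,0,0.02],[0,0,0]],[[0,0,0],[0,0,0]]]' 0.4
python3 -m pendant '[[[0,0,0],[0,0,0]],[[0,0,0],[0,0,0]],[[0,0,0],[0,0,0]],[[0,0,0],[0,0,0]]]' 0 25
python3 - <<'E'
from h import *
rel([.5,0,.1],B[2])
h=b2w(B,[.05,0,.045])[0]; p=np.array(bot.sense()["tcp_pos"])-[0,0,.003]
d=p-h; x=d[:2]@[np.cos(B[2]),np.sin(B[2])]; print("bar rel hinge",x,d[2],np.hypot(x,d[2]))
a=np.deg2rad(np.linspace(0,106,23)); A=np.arctan2(.03,-.14)-a
k=np.c_[np.cos(A),-np.sin(A)]*.1432; print((np.diff(k,axis=0)/.06).round(2).tolist(), k[-1])
E
```

```text
time: 12.45
tcp_pos: [0.4493, -0.0055, 0.0795]
tool_rot: [0.802, 0.598, 0.001, 0.001]
force: [-0.0, 0.9, -0.1]
finger_gap: 0.0352
grip_force: 0.0
time: 12.95
tcp_pos: [0.4481, -0.0052, 0.0787]
tool_rot: [0.802, 0.598, -0.0, -0.001]
force: [-5.0, 0.8, 3.8]
finger_gap: 0.0091
grip_force: 25.0
t 12.95 tcp [ 0.4481 -0.0052  0.0787] units [ 0.33  0.8  -0.36] turn [-0.01  0.   -0.01] gap 0.0091 grip 25.0 F [-5.   0.8  3.8]
bar rel hinge -0.1406859934916724 0.030671508081725002 0.1439905905701696
[[0.05, -0.19], [0.07, -0.19], [0.08, -0.18], [0.1, -0.18], [0.11, -0.17], [0.13, -0.16], [0.14, -0.15], [0.15, -0.13], [0.16, -0.12], [0.17, -0.11], [0.18, -0.09], [0.19, -0.08], [0.19, -0.06], [0.2, -0.04], [0.2, -0.03], [0.2, -0.01], [0.2, 0.01], [0.2, 0.02], [0.2, 0.04], [0.19, 0.06], [0.19, 0.07], [0.18, 0.09]] [ 0.06743734 -0.12632674]
```

```bash
python3 -m pendant '[[[0,0.05,-0.19],[0,0,0]],[[0,0.07,-0.19],[0,0,0]],[[0,0.08,-0.18],[0,0,0]],[[0,0.1,-0.18],[0,0,0]],[[0,0.11,-0.17],[0,0,0]],[[0,0.13,-0.16],[0,0,0]]]' 0 25
python3 - <<'E'
from h import *
rel(b2w(B,[.05-.1432*np.cos(.2111+np.deg2rad(106/22*6)),0,.048+.1432*np.sin(.2111+np.deg2rad(106/22*6))])[0],B[2])
E
```

```text
time: 13.7
tcp_pos: [0.478, -0.0139, 0.1437]
tool_rot: [0.802, 0.598, -0.002, -0.002]
force: [-12.3, 4.6, 6.3]
finger_gap: 0.0096
grip_force: 25.0
t 13.7 tcp [ 0.478  -0.0139  0.1437] units [0.   0.03 0.03] turn [-0.03 -0.   -0.01] gap 0.0096 grip 25.0 F [-12.3   4.6   6.3]
```

```bash
python3 -m pendant '[[[0,0.13,-0.15],[0,0,0]],[[0,0.14,-0.13],[0,0,0]],[[0,0.16,-0.12],[0,0,0]],[[0,0.17,-0.11],[0,0,0]],[[0,0.18,-0.09],[0,0,0]],[[0,0.19,-0.08],[0,0,0]],[[0,0.19,-0.06],[0,0,0]],[[0,0.2,-0.04],[0,0,0]]]' 0 25
python3 - <<'E'
from h import *
a=.2111+np.deg2rad(106/22*14)
rel(b2w(B,[.05-.1432*np.cos(a),0,.048+.1432*np.sin(a)])[0],B[2])
E
```

```text
time: 14.7
tcp_pos: [0.5589, -0.0378, 0.1916]
tool_rot: [0.802, 0.598, 0.001, 0.001]
force: [-3.0, 2.9, 3.6]
finger_gap: 0.0092
grip_force: 25.0
t 14.7 tcp [ 0.5589 -0.0378  0.1916] units [ 0.   -0.01  0.05] turn [ 0.01 -0.01 -0.01] gap 0.0092 grip 25.0 F [-3.   2.9  3.6]
```

Going well; now the remaining eight rows, plus a small overdrive against the stop.

```bash
python3 -m pendant '[[[0,0.2,-0.02],[0,0,0]],[[0,0.2,0],[0,0,0]],[[0,0.2,0.01],[0,0,0]],[[0,0.2,0.02],[0,0,0]],[[0,0.2,0.04],[0,0,0]],[[0,0.19,0.06],[0,0,0]],[[0,0.19,0.08],[0,0,0]],[[0,0.18,0.09],[0,0,0]],[[0,0,0],[0,0,0]]]' 0 25
python3 - <<'E'
from h import *
a=.2111+1.85
rel(b2w(B,[.05-.1432*np.cos(a),0,.048+.1432*np.sin(a)])[0],B[2])
E
```

```text
time: 15.82
tcp_pos: [0.6472, -0.0638, 0.1731]
tool_rot: [0.801, 0.598, -0.001, -0.002]
force: [-7.7, 7.1, 8.4]
finger_gap: 0.0094
grip_force: 25.0
t 15.82 tcp [ 0.6472 -0.0638  0.1731] units [ 0.    0.01 -0.02] turn [-0.02 -0.   -0.  ] gap 0.0094 grip 25.0 F [-7.7  7.1  8.4]
```

```bash
python3 -m pendant '[[[0,0.06,0.03],[0,0,0]],[[0,0.04,0.02],[0,0,0]],[[0,0,0],[0,0,0]]]' 0 25
```

```text
time: 16.2
tcp_pos: [0.6475, -0.064, 0.1727]
tool_rot: [0.801, 0.598, -0.005, -0.006]
force: [-35.8, 12.1, 25.5]
finger_gap: 0.009
grip_force: 25.0
```

```bash
python3 -m pendant '[[[0,-0.08,-0.04],[0,0,0]],[[0,0,0],[0,0,0]],[[0,0,0],[0,0,0]],[[0,0,0],[0,0,0]],[[0,0,-0.3],[0,0,0]],[[0,0,-0.5],[0,0,0]],[[0,0,-0.5],[0,0,0]],[[0,0,-0.3],[0,0,0]]]' 0.45
python3 - <<'E'
from h import *
rel(b2w(B,[-.018,.145,.2])[0],B[2])
E
```

```text
time: 17.2
tcp_pos: [0.6492, -0.0652, 0.2719]
tool_rot: [0.802, 0.598, 0.001, 0.002]
force: [-0.4, -0.2, -0.0]
finger_gap: 0.0394
grip_force: 0.0
t 17.2 tcp [ 0.6492 -0.0652  0.2719] units [ 2.42 -2.3   1.19] turn [ 0.02 -0.   -0.01] gap 0.0394 grip 0.0 F [-0.4 -0.2 -0. ]
```

```bash
python3 -m pendant '[[[0.2,-0.2,0],[0,0,0]],[[0.45,-0.4,0],[0,0,0]],[[0.5,-0.5,0],[0,0,0]],[[0.5,-0.5,0.2],[0,0,0]],[[0.5,-0.5,0.3],[0,0,0]],[[0.27,-0.2,0.4],[0,0,0]],[[0,0,0.3],[0,0,0]],[[0,0,0],[0,0,0]],[[0,0,0],[0,0,0]]]' 0
python3 - <<'E'
from h import *
rel(b2w(B,[-.018,.145,.095])[0],B[2])
s=bot.sense(); w=imaging.snapshot("wrist"); cv2.imwrite("pics/w4.png",w["image"])
E
```

```text
time: 18.32
tcp_pos: [0.5585, 0.1127, 0.1967]
tool_rot: [0.802, 0.597, 0.0, 0.0]
force: [-0.1, 0.3, 0.2]
finger_gap: 0.0006
grip_force: 0.0
t 18.32 tcp [0.5585 0.1127 0.1967] units [0.02 0.01 1.69] turn [ 0.   -0.   -0.02] gap 0.0006 grip 0.0 F [-0.1  0.3  0.2]
```

View pics/w4.png

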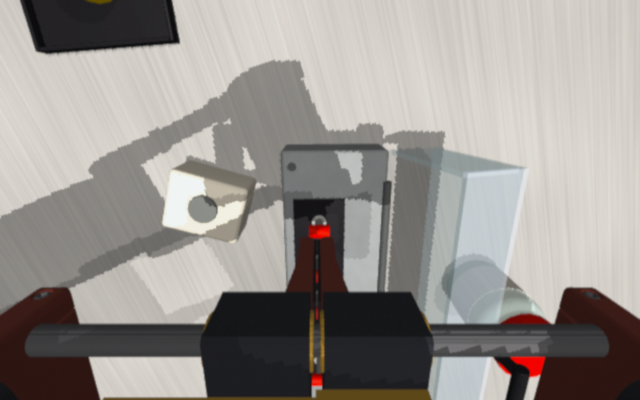

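```bash
python3 -m pendant '[[[0.03,0,0.2],[0,0,0]],[[0,0,0.4],[0,0,0]],[[0,0,0.5],[0,0,0]],[[0,0,0.35],[0,0,0]],[[0,0,0.2],[0,0,0]],[[0,0,0.04],[0,0,0]],[[0,0,0],[0,0,0]],[[0,0,0],[0,0,0]]]' 0 30
python3 - <<'E'
from h import *
rel(b2w(B,[-.017,-.088,.095])[0],B[2])
E
```

```text
time: 19.38
tcp_pos: [0.5591, 0.1154, 0.0958]
tool_rot: [0.802, 0.598, 0.001, 0.0]
force: [-0.5, 0.2, -0.2]
finger_gap: 0.0004
grip_force: 0.0
t 19.38 tcp [0.5591 0.1154 0.0958] units [-3.91  0.03  0.01] turn [ 0.01 -0.   -0.01] gap 0.0004 grip 0.0 F [-0.5  0.2 -0.2]
```

```bash
python3 -m pendant '[[[-0.2,0,0.01],[0,0,0]],[[-0.33,0,0],[0,0,0]],[[-0.35,0.01,0],[0,0,0]],[[-0.35,0.01,0],[0,0,0]],[[-0.35,0.01,0],[0,0,0]],[[-0.35,0,0],[0,0,0]],[[-0.35,0,0],[0,0,0]],[[-0.35,0,0],[0,0,0]],[[-0.35,0,0],[0,0,0]],[[-0.35,0,0],[0,0,0]],[[-0.35,0,0],[0,0,0]],[[-0.24,0,0],[0,0,0]]]' 0 30
python3 - <<'E'
from h import *
rel(b2w(B,[-.017,-.09,.095])[0],B[2])
s=imaging.snapshot("scene")["image"]; w=imaging.snapshot("wrist")["image"]
a=cv2.resize(s[150:260,200:420],(600,300),interpolation=cv2.INTER_CUBIC)
cv2.imwrite("pics/drag.png",np.vstack([a,cv2.resize(w,(600,300))]))
E
```

```text
time: 20.88
tcp_pos: [0.4923, -0.1123, 0.0941]
tool_rot: [0.802, 0.597, -0.0, 0.0]
force: [-0.9, -0.5, -0.9]
finger_gap: 0.0005
grip_force: 0.0
t 20.88 tcp [ 0.4923 -0.1123  0.0941] units [ 0.01  0.01 -0.01] turn [ 0.    0.   -0.02] gap 0.0005 grip 0.0 F [-0.9 -0.5 -0.9]
```

View pics/drag.png

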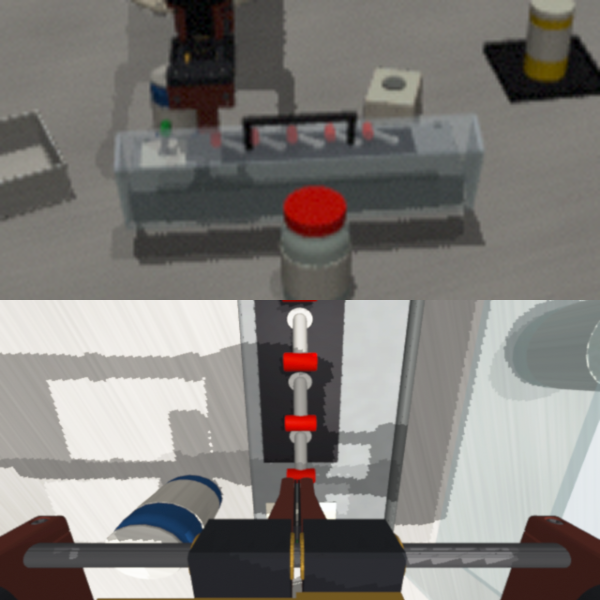

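The drag view shows all five red levers lying over with the green one upright. The tin stands in the tray and the hood is open. Next I lift and go back to the bar.

```bash
python3 -m pendant '[[[0,0,0],[0,0,0]],[[0,0,0],[0,0,0]],[[0,0,-0.3],[0,0,0]],[[0,0,-0.5],[0,0,0]],[[0,0,-0.7],[0,0,0]],[[0,0,-0.7],[0,0,0]],[[0,0,-0.5],[0,0,0]],[[0,0,-0.3],[0,0,0]],[[0,0,0],[0,0,0]]]' 0
python3 - <<'E'
from h import *
rel([.6472,-.064,.27],B[2])
E
```

```text
time: 22.1
tcp_pos: [0.4935, -0.1106, 0.2758]
tool_rot: [0.802, 0.598, 0.001, 0.001]
force: [0.8, 0.4, -0.3]
finger_gap: 0.0004
grip_force: 0.0
t 22.1 tcp [ 0.4935 -0.1106  0.2758] units [1.47 2.23 0.1 ] turn [ 0.02  0.   -0.01] gap 0.0004 grip 0.0 F [ 0.8  0.4 -0.3]
```

```bash
python3 -m pendant '[[[0.15,0.2,0],[0,0,0]],[[0.25,0.4,0],[0,0,0]],[[0.35,0.5,0],[0,0,0]],[[0.35,0.5,0],[0,0,0]],[[0.25,0.4,0],[0,0,0]],[[0.12,0.23,0],[0,0,0]],[[0,0,0],[0,0,0]],[[0,0,0],[0,0,0]]]' 0.45
python3 - <<'E'
from h import *
rel([.6472,-.064,.173],B[2])
w=imaging.snapshot("wrist")["image"]; cv2.imwrite("pics/w5.png",w)
E
```

```text
time: 23.1
tcp_pos: [0.6462, -0.0642, 0.2728]
tool_rot: [0.802, 0.598, -0.001, -0.001]
force: [-0.1, 0.6, 1.0]
finger_gap: 0.0397
grip_force: 0.0
t 23.1 tcp [ 0.6462 -0.0642  0.2728] units [0.01 0.02 1.66] turn [-0.01  0.   -0.01] gap 0.0397 grip 0.0 F [-0.1  0.6  1. ]
```

View pics/w5.png

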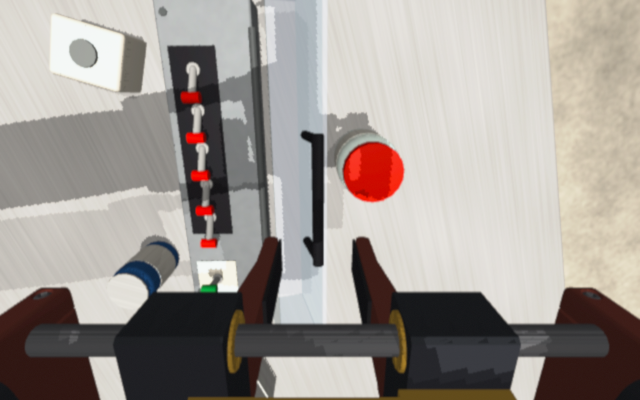

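The picture shows all five levers laid over and the green one on. The bar (column 318) sits between the fingers and the jar is standing clear. I descend and grip.

```bash
python3 -m pendant '[[[0.01,0.01,0.2],[0,0,0]],[[0,0,0.4],[0,0,0]],[[0,0,0.5],[0,0,0]],[[0,0,0.35],[0,0,0]],[[0,0,0.15],[0,0,0]],[[0,0,0.05],[0,0,0]],[[0,0,0],[0,0,0]]]' 0.45 25
python3 -m pendant '[[[0,0,0],[0,0,0]],[[0,0,0],[0,0,0]],[[0,0,0],[0,0,0]],[[0,0,0],[0,0,0]]]' 0 25
```

```text
time: 24.02
tcp_pos: [0.6474, -0.064, 0.1759]
tool_rot: [0.802, 0.598, 0.0, 0.0]
force: [-0.5, 0.1, 1.0]
finger_gap: 0.0394
grip_force: 0.0
time: 24.52
tcp_pos: [0.6471, -0.0638, 0.1753]
tool_rot: [0.802, 0.598, -0.0, -0.0]
force: [-1.5, 0.4, 2.1]
finger_gap: 0.0094
grip_force: 25.0
```

```bash
python3 -m pendant '[[[0,-0.18,-0.09],[0,0,0]],[[0,-0.19,-0.07],[0,0,0]],[[0,-0.19,-0.06],[0,0,0]],[[0,-0.2,-0.04],[0,0,0]],[[0,-0.2,-0.02],[0,0,0]],[[0,-0.2,-0.01],[0,0,0]],[[0,-0.2,0.01],[0,0,0]],[[0,-0.2,0.03],[0,0,0]],[[0,-0.2,0.04],[0,0,0]],[[0,-0.19,0.06],[0,0,0]],[[0,-0.19,0.08],[0,0,0]]]' 0 25
python3 - <<'E'
from h import *
a=.2111+np.deg2rad(106/22*11)
rel(b2w(B,[.05-.1432*np.cos(a),0,.049+.1432*np.sin(a)])[0],B[2])
E
```

```text
time: 25.9
tcp_pos: [0.5233, -0.027, 0.1786]
tool_rot: [0.802, 0.598, -0.0, -0.0]
force: [1.9, -3.8, 2.6]
finger_gap: 0.009
grip_force: 25.0
t 25.9 tcp [ 0.5233 -0.027   0.1786] units [-0.    0.04 -0.  ] turn [-0.    0.   -0.01] gap 0.009 grip 25.0 F [ 1.9 -3.8  2.6]
```

```bash
python3 -m pendant '[[[0,-0.16,0.09],[0,0,0]],[[0,-0.16,0.11],[0,0,0]],[[0,-0.15,0.12],[0,0,0]],[[0,-0.15,0.13],[0,0,0]],[[0,-0.14,0.15],[0,0,0]],[[0,-0.13,0.16],[0,0,0]],[[0,-0.11,0.17],[0,0,0]],[[0,-0.1,0.18],[0,0,0]],[[0,-0.08,0.18],[0,0,0]]]' 0 25
python3 - <<'E'
from h import *
a=.2111+np.deg2rad(106/22*2)
rel(b2w(B,[.05-.1432*np.cos(a),0,.049+.1432*np.sin(a)])[0],B[2])
E
```

```text
time: 27.02
tcp_pos: [0.4555, -0.007, 0.1006]
tool_rot: [0.802, 0.598, -0.001, -0.0]
force: [-1.5, -4.3, 2.6]
finger_gap: 0.0092
grip_force: 25.0
t 27.02 tcp [ 0.4555 -0.007   0.1006] units [-0.    0.   -0.02] turn [-0.01  0.   -0.01] gap 0.0092 grip 25.0 F [-1.5 -4.3  2.6]
```

```bash
python3 -m pendant '[[[0,-0.07,0.19],[0,0,0]],[[0,-0.05,0.19],[0,0,0]],[[0,0,0.04],[0,0,0]],[[0,0,0.04],[0,0,0]],[[0,0,0],[0,0,0]]]' 0 25
```

```text
time: 27.65
tcp_pos: [0.4483, -0.0047, 0.0751]
tool_rot: [0.802, 0.598, -0.001, -0.001]
force: [-10.8, -2.7, 11.5]
finger_gap: 0.0093
grip_force: 25.0
```

```bash
python3 -m pendant '[[[0,0,0],[0,0,0]],[[0,0,0],[0,0,0]],[[0,0,0],[0,0,0]],[[0,0,-0.2],[0,0,0]],[[0,0,-0.4],[0,0,0]],[[0,0,-0.4],[0,0,0]],[[0,0,-0.2],[0,0,0]],[[0,0,0],[0,0,0]]]' 0.4
python3 -m pendant '[[[0,0,0],[0,0,0]],[[0,0,0],[0,0,0]],[[0,0,0.2],[0,0,0]],[[0,0,0.3],[0,0,0]],[[0,0,0.15],[0,0,0]],[[0,0,0],[0,0,0]]]' 0
python3 - <<'E'
from h import *
rel(b2w(B,[-.09,0,.102])[0],B[2])
E
```

```text
time: 28.65
tcp_pos: [0.45, -0.005, 0.1473]
tool_rot: [0.802, 0.598, 0.001, 0.001]
force: [-1.9, 0.2, -0.9]
finger_gap: 0.035
grip_force: 0.0
time: 29.4
tcp_pos: [0.4487, -0.0049, 0.1057]
tool_rot: [0.802, 0.598, -0.001, -0.001]
force: [-0.6, 0.0, 0.4]
finger_gap: 0.0005
grip_force: 0.0
t 29.4 tcp [ 0.4487 -0.0049  0.1057] units [-0.    0.    0.06] turn [-0.01  0.   -0.01] gap 0.0005 grip 0.0 F [-0.6  0.   0.4]
```

```bash
python3 -m pendant '[[[0,0,0.04],[0,0,0]],[[0,0,0.03],[0,0,0]],[[0,0,0.03],[0,0,0]],[[0,0,0],[0,0,0]]]' 0
```

```text
time: 29.9
tcp_pos: [0.4498, -0.005, 0.1022]
tool_rot: [0.802, 0.598, 0.0, 0.0]
force: [-2.9, -0.2, 4.1]
finger_gap: 0.0007
grip_force: 2.2
```

```bash
python3 -m pendant '[[[0,0,0.04],[0,0,0]],[[0,0,0],[0,0,0]]]' 0
```

```text
time: 30.15
tcp_pos: [0.4499, -0.005, 0.1019]
tool_rot: [0.802, 0.598, 0.001, 0.001]
force: [-6.9, -0.0, 15.7]
finger_gap: 0.0006
grip_force: 7.6
```

```bash
python3 -m pendant '[[[0,0,-0.3],[0,0,0]],[[0,0,-0.6],[0,0,0]],[[0,0,-0.8],[0,0,0]],[[0,0,-0.8],[0,0,0]],[[0,-0.2,-0.5],[0,0,0]],[[0.5,-0.4,0],[0,0,0]],[[0.8,-0.4,0],[0,0,0]],[[0.8,0,0],[0,0,0]],[[0.8,0,0],[0,0,0]],[[0.5,0,0],[0,0,0]],[[0,0,0],[0,0,0]]]' 0
python3 - <<'E'
from h import *
imaging.snapshot("top")
t=imaging.snapshot("top")["image"]; s=imaging.snapshot("scene")["image"]
a=cv2.resize(s[130:290,150:440],(540,298),interpolation=cv2.INTER_CUBIC); b=cv2.resize(t[110:310,130:480],(540,300),interpolation=cv2.INTER_CUBIC)
cv2.imwrite("pics/end.png",cv2.convertScaleAbs(np.vstack([a,b]),alpha=1.3))
E
```

```text
time: 31.52
tcp_pos: [0.4502, 0.2092, 0.2784]
tool_rot: [0.801, 0.599, -0.001, -0.0]
force: [0.4, -0.7, -0.7]
finger_gap: 0.0006
grip_force: 0.0
```

View pics/end.png

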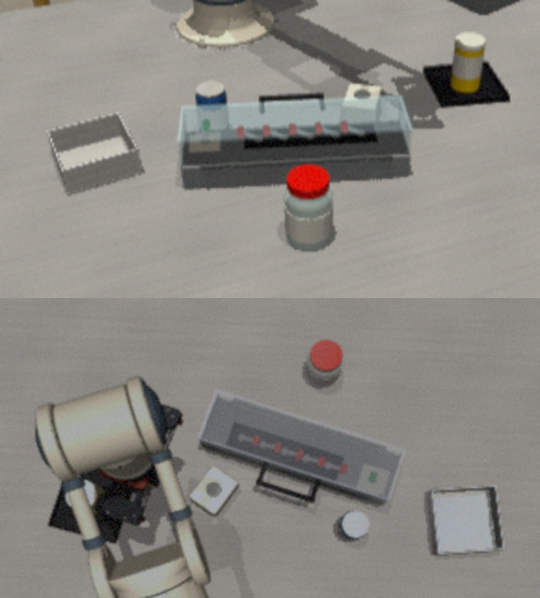

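The hood is shut, all five red levers are off and the green one is on. The tin stands upright in the tray and the other things look unmoved.

```bash
python3 -c "
from workcell import sign_off; print(sign_off())"
```

```text
the job is handed in; nothing more can be done
None
```

I handed the job in at about 32 s: tin upright near the middle of the tray, all five red levers off in one drag, green lever on, hood opened to its stop and shut again, and the other four items look unmoved in the last picture.

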